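# Stack a plaster ring mould on the vacuum casting stand and half-open the suction

## Robot

A 6-joint arm with a two-finger parallel gripper is mounted at the origin on the work surface. World frame = base frame: x ahead of the robot, y to its left, z up, the work surface at z = 0. Lengths are in m, angles in rad, forces in N, time in s.
With the tool pointing down it reaches from about 0.375 to 0.9 m from the base axis. Payload 3.1 kg.
Tool frame: the origin (TCP) lies midway between the tips of the shut fingers; the grasp point (between the pads) lies 19 mm behind it; z points along the fingers, y is the line along which they close (so a half turn about z gives the same grasp; the last joint's range is limited). The gripper opens to 87 mm and grips with 3 to 60 N. Pads are 19 mm wide; open, the fingers measure 117 mm over their backs; the gripper's body (75 mm by 190 mm) begins 51 mm behind the grasp point.
Start: joints at [-0.178, 0.527, 1.433, -0, 1.181, -0.178], TCP at [0.625, 0, 0.223] pointing down, gripper open.
Joint ranges: [-3.08, 3.08], [-0.75, 2.2], [0.22, 2.44], [-1.43, 4.57], [0, 2.65], [-2.85, 2.85]. Speed limits (rad/s): [2.79, 2.79, 3.14, 3.14, 3.14, 3.14].

## Interface

Orientations are given as a unit quaternion [x, y, z, w].
In Python, from rig import robot gives the robot as it stands. The module is installed in compiled form; this text tells all that it offers.
- The arm moves only by the tool play_rows, never from a script. Its arguments are lists of equal length, an entry for each row: "gripper": the closure, from -1 (fully open) to 1 (shut); "delta_pos": the shift along the tool's x, y, z in cm, a list of three; "turn": the turn, a rotation vector about the tool's x, y, z in rad, a list of three. A call has 1 to 12 rows; each row is the pose to reach, as a shift and turn from the pose commanded when the call began, along the tool's axes at that moment; what a row does not reach only later rows make up. A row lasts 1/8 s, in which the tool goes at most 62.5 mm and 10.7 degrees, less where a joint would pass 70% of its speed; a pose out of reach is approached as far as the arm can. A call with a gripper value outside its range is refused whole. The fingers move at their own pace and stop on an object; "squeeze" is the grip in N (left out, the last holds). Time passes only in rows, so rows that repeat a pose let the fingers close. It gives the time, the measured TCP pose, the force, the opening and the grip force at its end, in the units of the state.
- robot.get_obs(): the state, without advancing time (a new reading comes with each control period).
- robot.camera(name): name is "scene" or "side" or "wrist"; returns a dict with "color" (420x560x3 uint8, red, green, blue), "vfov" (degrees; the focal length in pixels is half the picture's height over the tangent of half this angle, whatever the lens; pixels are square), "cx", "cy" (the principal point, pixels), "R" (3x3) and "t" (3): a world point X has camera coordinates R X + t. Camera axes: x right, y down, z forward; pixel columns grow to the right and rows downward; lengths in m; the calibration is good to about 2 mm. A picture is of the moment at which its call begins. There is no depth.
- robot.hand_in(): hands the job in; it is judged then, once.
The state is a dict: "time": time; "q": joint angles; "joint_velocities": joint speeds; "joint_torque": joint torques, N m; "position": TCP position; "tool_rot": TCP orientation; "ft_force": force on the tool from outside, world axes, zero at the start; "moment": the same for the moment, N m; "grip_width": finger opening in m; "grip_force": force on a finger pad.
Only numpy, scipy, OpenCV 4.12 (cv2) and the standard library are available. Lean on these libraries where they do the work, as an engineer would, in place of code of your own. Each camera call takes 0.05 s, during which the arm holds its last target. There are 200 camera calls.

## Task

Assemble the plaster mould on the casting stand: lower the flanged ring, flange down, over the steel post until it sits flat on the plate, then lower the plain ring over the same post until it sits flat on the flanged one; plaster chips, so do not let either drop. Then turn the suction valve's lever from closed to half open, 45 degrees, and leave it there. Do not disturb the figurine, bottle, tape roll, spatula or brush lying about.

Things in the scene. Friction and masses are not known exactly. Their poses are not given: they have to be found in the camera images.
- stand: Fixed casting stand, plate 14 mm thick, spanning x -80 to +125 mm, y +-155 mm. Origin on the table midway between post (y = -90 mm) and valve axis (y = +90 mm), both at x = 0; z up. A grey reservoir cylinder (top 68 mm above the table) lies along y at x = +90 mm, y -60 to +150 mm. A copper pipe 42 mm up runs along y from y = +20 mm through the brass valve.
- post_foot (a point): Foot of the steel post's axis, at the plate's top face (14 mm above the table). The post is upright, diameter 24 mm, 75 mm tall; its last 17 mm taper to diameter 10 mm. Its frame is parallel to the stand's.
- post_tip (a point): Centre of the post's top, 89 mm above the table.
- valve_axis (a point): On the vertical axis of the ball valve, at the lever's mid-height, 85 mm above the table. Under the lever is a grey scale disc (diameter 90 mm, top 67 mm above the table) with black ticks at closed, half open (the longer tick) and fully open.
- lever_grip (a point): Middle of the lever's black sleeve, 85 mm out from the valve axis, 85 mm above the table. The lever is a level bar; the sleeve is 14 mm wide, 18 mm high, and spans 45 to 120 mm from the axis. It can be pinched from above or pushed from the side; it stays where left (about 3 N at the sleeve).
- valve (a joint): Valve angle in rad: 0 closed, lever crosswise to the pipe, pointing along the stand's -x; it grows clockwise seen from above to 1.571 fully open, lever pointing along the stand's +y, away from the post. Half open is 0.785. At the start it is closed or a little off closed.
- flanged_ring: Loose plaster ring, 50 mm tall: flange diameter 110 mm, 20 mm thick, at the bottom, and above it a neck diameter 60 mm, 30 mm tall, to grip by. Through bore diameter 29 mm. About 0.28 kg. Origin at the centre of the underside, z up along the bore. Stands flange down.
- plain_ring: Loose plain plaster ring, diameter 66 mm, 45 mm tall, through bore diameter 29 mm. About 0.14 kg. Origin at the centre of the underside, z up along the bore. When both are home its underside is 50 mm above the plate and the post's tip is hidden 20 mm inside its bore.
- figurine: Bystander: cast figurine 148 mm tall on a round foot of diameter 68 mm. Origin under its centre.
- bottle: Bystander: white bottle, diameter 52 mm, 120 mm tall. Origin under its centre.
- tape_roll: Bystander: cardboard roll, diameter 84 mm, 38 mm tall, its wide hole 64 mm. Origin under its centre.
- spatula: Bystander: spatula 190 mm long lying flat along its x.
- brush: Bystander: brush 180 mm long lying flat along its x.

How it is judged:
By the outcome, as a careful person would: the job done as asked, in the order asked, and still so for the second after the job is handed in, with the robot touching nothing.
It also fails if it takes over 72 s, if anything falls off the work surface, if the arm or the gripper's body presses on something with over 40 N, if the wrist force passes 120 N, or if a joint passes its speed limit or range.

## Working session

There is one attempt and no reset: what is moved stays moved. The work goes in short steps, Python scripts to look and compute and a tool call to move; the robot and the scene stay as the last step left them, time stands still between calls to the robot, and variables do not carry over. Pictures are saved under pics/ and viewed, at most 10 in all, crops included, and the job is handed in when it is done.

Besides the shell and the picture viewer there is one more tool, called as a command line: name --argument value ..., lists and objects as JSON in quotes. play_rows: Moves the arm, as the interface text tells. Its arguments: {"type":"object","properties":{"gripper":{"type":"array","items":{"type":"number"}},"delta_pos":{"type":"array","items":{"type":"array","items":{"type":"number"}}},"turn":{"type":"array","items":{"type":"array","items":{"type":"number"}}},"squeeze":{"type":"number"}},"required":["gripper","delta_pos","turn"]}

```bash
mkdir -p pics
cat > h.py <<'E'
import numpy as np, cv2
from rig import robot
def cam(n):
    c=robot.camera(n); c['f']=c['color'].shape[0]/2/np.tan(np.radians(c['vfov'])/2); return c
def save(c,p): cv2.imwrite(p,c['color'][:,:,::-1])
def ray(c,u,v):
    d=np.array([(u-c['cx'])/c['f'],(v-c['cy'])/c['f'],1.]); R=np.array(c['R']); return -R.T@np.array(c['t']), R.T@d
def onz(c,u,v,z):
    o,d=ray(c,u,v); return o+d*(z-o[2])/d[2]
def proj(c,X):
    p=np.array(c['R'])@np.array(X)+c['t']; return np.array([c['cx']+c['f']*p[0]/p[2],c['cy']+c['f']*p[1]/p[2]])
E
python3 - <<'E'
from h import *
import pickle
D={}
for n in ('scene','side','wrist'):
    c=cam(n);D[n]=c
    print(n,c['vfov'],c['cx'],c['cy'],ray(c,280,210))
pickle.dump(D,open('d0.pkl','wb'))
a=np.hstack([D['scene']['color'],D['side']['color']])
save(D['scene'],'pics/a.png');save(D['side'],'pics/b.png');save(D['wrist'],'pics/c.png')
print(robot.get_obs())
E
```

```text
scene 51.57681135343748 278.48477986540485 209.34677101517158 (array([ 0.81968237, -0.55518421,  1.0814181 ]), array([-0.26769181,  0.46177141, -0.84564926]))
side 44.01695992331796 282.29500013677335 213.8020077610906 (array([-0.12527048, -1.01906974,  0.99210084]), array([ 0.42302511,  0.67457638, -0.60503681]))
wrist 68.97763854517447 274.0946422466058 210.66466367439887 (array([0.62467705, 0.0689146 , 0.38437433]), array([ 0.01755881, -0.24995746, -0.96829277]))
{'time': 0.15, 'q': array([-1.78513034e-01,  5.28258668e-01,  1.43360666e+00,  1.84514383e-05,
        1.18140593e+00, -1.78461599e-01]), 'joint_velocities': array([ 0.00017365, -0.00279804, -0.00525177, -0.00112647,  0.00045514,
       -0.0005123 ]), 'joint_torque': array([ 9.14956272e-04, -4.40429199e+01, -1.76841742e+01,  6.33679633e-02,
        5.52540855e-02, -1.06930895e-04]), 'position': array([6.24437955e-01, 1.28027923e-04, 2.21793144e-01]), 'tool_rot': array([ 7.07127198e-01,  7.07085865e-01, -4.71673478e-04, -6.94281130e-04]), 'ft_force': array([ 0.08604164,  0.01510805, -0.9194965 ]), 'moment': array([-0.04823425, -0.03300669, -0.01623215]), 'grip_force': 0.0, 'grip_width': 0.08667567598285332}
```

View pics/a.png

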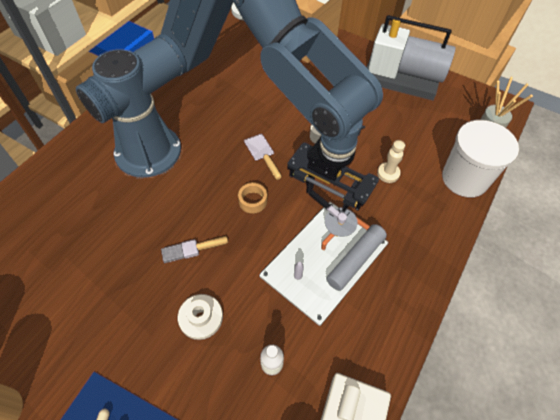

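View pics/b.png

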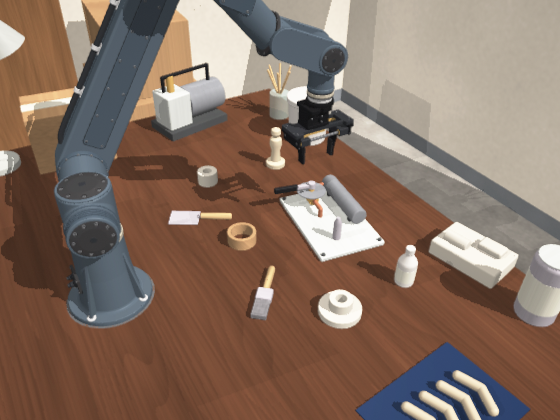

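Run:
```python
from h import *
import pickle
D=pickle.load(open('d0.pkl','rb'))
s=D['scene'];b=D['side']
L,B,Rr=[onz(s,*p,.014) for p in((262,274),(320,321),(387,241))]
print('plate scene',L,B,Rr,np.linalg.norm(B-L),np.linalg.norm(Rr-B))
for n,c,boxes in (('scene',s,((170,285,235,350),)),('side',b,((310,280,370,335),(190,160,225,190)))):
    for x0,y0,x1,y1 in boxes:
        hsv=cv2.cvtColor(c['color'],cv2.COLOR_RGB2HSV)[y0:y1,x0:x1]
        m=((hsv[...,1]<90)&(hsv[...,2]>110)).astype(np.uint8)
        m=cv2.morphologyEx(m,cv2.MORPH_OPEN,np.ones((3,3)))
        cs,h=cv2.findContours(m,cv2.RETR_CCOMP,cv2.CHAIN_APPROX_NONE)
        for k,q in enumerate(cs):
            if cv2.contourArea(q)>15:
                q=q+[[x0,y0]]
                e=cv2.fitEllipse(q);print(n,'area',cv2.contourArea(q),e,h[0][k][3])
                P=[onz(c,*p[0],.012) for p in q]; 
                cc,r=cv2.minEnclosingCircle(np.array([p[:2] for p in P],np.float32)); print('  circ z.012',cc,r)
                print('  z .02,.05,.045',onz(c,*e[0],.02)[:2],onz(c,*e[0],.05)[:2],onz(c,*e[0],.045)[:2])
A=cv2.resize(s['color'][185:335,170:400],None,fx=3.4,fy=3.4,interpolation=cv2.INTER_CUBIC)
Bm=cv2.resize(b['color'][150:330,190:400],None,fx=3.3,fy=3.3,interpolation=cv2.INTER_CUBIC)
cv2.imwrite('pics/d.png',A[:,:,::-1]);cv2.imwrite('pics/e.png',Bm[:,:,::-1])
```

```text
plate scene [ 0.54674316 -0.16888168  0.014     ] [ 0.73885118 -0.19862938  0.014     ] [0.78792749 0.09992443 0.014     ] 0.1943975714628182 0.3025605099838021
scene area 1574.5 ((199.6215057373047, 316.4443359375), (43.5382194519043, 46.09441375732422), 43.73771667480469) -1
  circ z.012 (0.4747810363769531, -0.3471561074256897) 0.05935708433389664
  z .02,.05,.045 [ 0.47874561 -0.34981466] [ 0.48838188 -0.35561924] [ 0.48677583 -0.35465181]
scene area 35.5 ((199.14794921875, 313.22540283203125), (5.212966442108154, 9.149717330932617), 54.690582275390625) 0
  circ z.012 (0.46973609924316406, -0.3421209752559662) 0.01100738812237978
  z .02,.05,.045 [ 0.47272369 -0.3438471 ] [ 0.48253015 -0.34982034] [ 0.48089574 -0.3488248 ]
side area 1340.5 ((339.54852294921875, 308.9383850097656), (38.4481086730957, 44.463417053222656), 103.78009796142578) -1
  circ z.012 (0.4773350954055786, -0.34683406352996826) 0.06644422560930252
  z .02,.05,.045 [ 0.47095197 -0.35608604] [ 0.45255195 -0.37654638] [ 0.45561862 -0.37313632]
side area 354.5 ((206.84109497070312, 175.6559295654297), (20.594160079956055, 22.32697296142578), 170.38902282714844) -1
  circ z.012 (0.4497135281562805, 0.36379334330558777) 0.06655939668416977
  z .02,.05,.045 [0.44071446 0.35177088] [0.4232476  0.30946537] [0.42615874 0.31651629]
```

View pics/d.png

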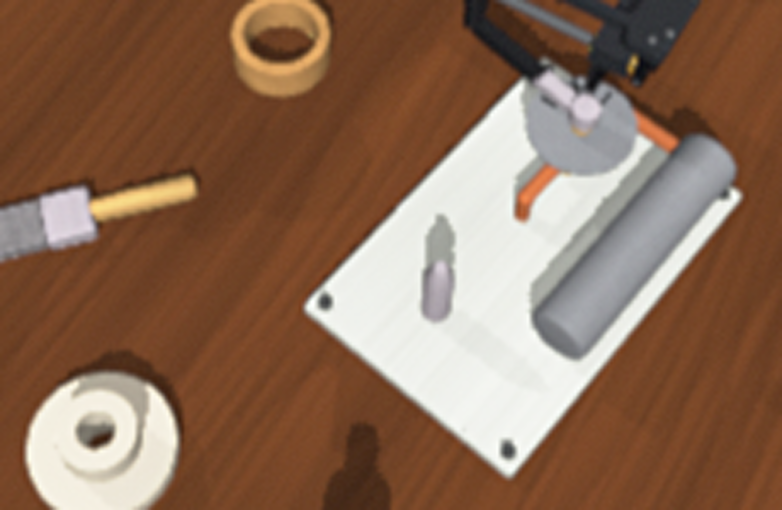

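View pics/e.png

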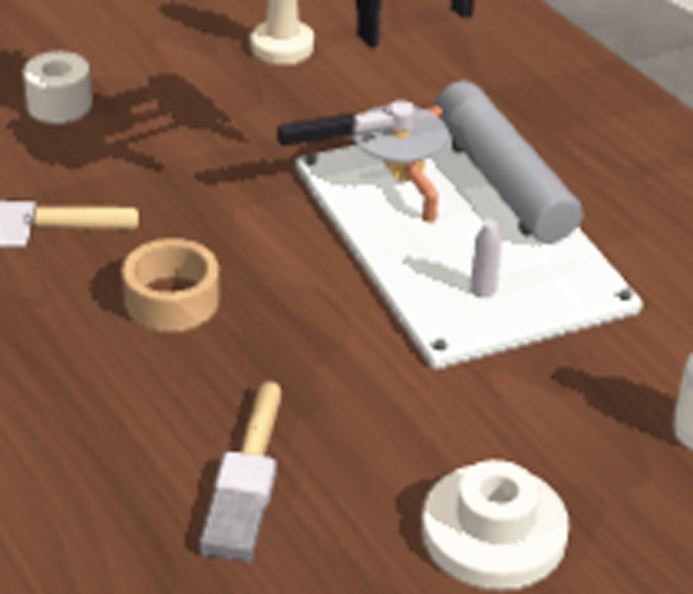

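```bash
cat >> h.py <<'E'
def tri(*obs):
    A=np.zeros((3,3));y=np.zeros(3)
    for c,u,v in obs:
        o,d=ray(c,u,v);d/=np.linalg.norm(d);P=np.eye(3)-np.outer(d,d);A+=P;y+=P@o
    X=np.linalg.solve(A,y);return X,[np.round(proj(c,X)-(u,v),1) for c,u,v in obs]
def delta(target):
    from scipy.spatial.transform import Rotation as Ro
    o=robot.get_obs();return Ro.from_quat(o['tool_rot']).inv().apply(np.array(target)-o['position'])*100
E
python3 - <<'E'
from h import *
import pickle
D=pickle.load(open('d0.pkl','rb'))
s=D['scene'];b=D['side']
S=lambda u,v:(s,(u+.5)/3.4-.5+170,(v+.5)/3.4-.5+185)
T=lambda u,v:(b,(u+.5)/3.3-.5+190,(v+.5)/3.3-.5+150)
C=[onz(*S(*p),.014) for p in((305,307),(510,476),(742,197))];print(C,np.linalg.norm(C[1]-C[0]),np.linalg.norm(C[2]-C[1]))
yy=C[2]-C[1];print('stand yaw',np.degrees(np.arctan2(-yy[0],yy[1])),np.degrees(np.arctan2(*(C[1]-C[0])[[1,0]])))
print('tip',tri(S(438,262),T(488,224)),onz(*S(437,263),.089))
print('fl bore',tri(S(95,430),T(498,488)),onz(*S(95,430),.05),onz(*T(498,488),.05))
print('plain',onz(*T(58,69),.045))
print('valve hub',tri(S(586,104),T(401,110)))
print('fig',onz(*T(283,45),.01),'bottle',onz(s,271,368,0.02),'tape',onz(*S(283,70),.0))
print('move above fl', delta([.48,-.348,.22]))
E
```

```text
[array([ 0.54226621, -0.17487584,  0.014     ]), array([ 0.74257041, -0.20721556,  0.014     ]), array([0.79207871, 0.09662699, 0.014     ])] 0.20289807509849686 0.30784958989515565
stand yaw -9.25448183341748 -9.171433217307781
tip (array([ 0.6270166 , -0.12257986,  0.09075028]), [array([-0.1,  1. ]), array([-0.7, -0.6])]) [ 0.62515441 -0.12038994  0.089     ]
fl bore (array([ 0.47647146, -0.34799514,  0.05068172]), [array([-0. ,  0.1]), array([-0.1, -0.1])]) [ 0.47609435 -0.34761012  0.05      ] [ 0.47697295 -0.34780156  0.05      ]
plain [0.44029158 0.34377332 0.045     ]
valve hub (array([0.65730469, 0.05550419, 0.0936951 ]), [array([-0.1,  1.1]), array([-0.7, -0.6])])
fig [0.6895932  0.31735997 0.01      ] bottle [ 0.69583033 -0.36023357  0.02      ] tape [0.40071654 0.00669404 0.        ]
move above fl [-34.81370549 -14.44145423   0.1921692 ]
```

play_rows --gripper '[-1,-1,-1,-1,-1,-1,-1,-1,-1,-1]' --delta_pos '[[-2,-0.8,0],[-6,-2.5,0],[-11,-4.7,0],[-17,-7.2,0],[-23,-9.8,0.5],[-28.5,-12.2,1],[-32.5,-13.9,1.5],[-34.5,-14.7,2],[-34.8,-14.8,2],[-34.8,-14.8,2]]' --turn '[[0,0,0],[0,0,0],[0,0,0],[0,0,0],[0,0,0],[0,0,0],[0,0,0],[0,0,0],[0,0,0],[0,0,0]]' --squeeze 20

```text
time: 1.4
position: [0.4772, -0.3468, 0.2025]
tool_rot: [0.707, 0.707, 0.0, -0.0]
ft_force: [0.1, -0.1, -0.3]
grip_width: 0.0875
grip_force: 0.0
```

Run:
```python
from h import *
import pickle
c=cam('wrist');s=cam('scene');b=cam('side');pickle.dump((c,s,b),open('d1.pkl','wb'))
cv2.imwrite('pics/f.png',np.hstack([cv2.resize(c['color'],(420,315)),cv2.resize(s['color'][160:330,230:400],(315,315),interpolation=cv2.INTER_CUBIC)])[:,:,::-1])
for zz,p in ((.05,(.4765,-.348,.05)),(.02,(.4765,-.348,.02))): print(proj(c,p))
print(robot.get_obs()['position'])
```

```text
[273.37657898 199.61152793]
[273.43541917 193.96933216]
[ 0.4777233  -0.34640019  0.20277771]
```

View pics/f.png

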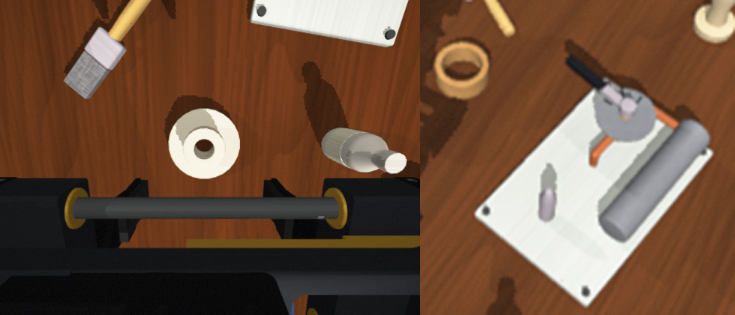

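Run:
```python
from h import *
import pickle
c,s,b=pickle.load(open('d1.pkl','rb'))
x0,y0=215,135
h=cv2.cvtColor(c['color'],cv2.COLOR_RGB2HSV)[y0:245,x0:330]
m=((h[...,1]<70)&(h[...,2]>110)).astype(np.uint8)
m[:]=cv2.morphologyEx(m,cv2.MORPH_OPEN,np.ones((3,3)))
cs,_=cv2.findContours(m,cv2.RETR_EXTERNAL,cv2.CHAIN_APPROX_NONE)
q=max(cs,key=cv2.contourArea)+[[x0,y0]]; e=cv2.fitEllipse(q)
print('flange',e,onz(c,*e[0],.02))
# bright neck top
v=h[...,2]; m=(v>215).astype(np.uint8)
cs,hh=cv2.findContours(m,cv2.RETR_CCOMP,cv2.CHAIN_APPROX_NONE)
for k,q in enumerate(cs):
    if cv2.contourArea(q)>150: e=cv2.fitEllipse(q+[[x0,y0]]);print(hh[0][k][3],cv2.contourArea(q),e,onz(c,*e[0],.05))
# plate in scene: lines through white mask
h=cv2.cvtColor(s['color'],cv2.COLOR_RGB2HSV); m=((h[...,1]<60)&(h[...,2]>150)).astype(np.uint8)
m[:180]=0;m[335:]=0;m[:,:245]=0;m[:,400:]=0
cs,_=cv2.findContours(m,cv2.RETR_EXTERNAL,cv2.CHAIN_APPROX_NONE);q=max(cs,key=cv2.contourArea);
hl=cv2.convexHull(q);print(cv2.approxPolyDP(hl,6,True)[:,0].tolist())
# black lever sleeve
m=((h[...,2]<45)).astype(np.uint8);m[:180]=0;m[225:]=0;m[:,:295]=0;m[:,345:]=0
cs,_=cv2.findContours(m,cv2.RETR_EXTERNAL,cv2.CHAIN_APPROX_NONE);q=max(cs,key=cv2.contourArea);r=cv2.minAreaRect(q);print('sleeve',r,onz(s,*r[0],.09))
bx=cv2.boxPoints(r);print([onz(s,*p,.09)[:2].round(4).tolist() for p in bx])
print(delta([.4765,-.348,.2]))
```

```text
flange ((271.8366394042969, 190.935546875), (92.57221984863281, 94.34954071044922), 92.66609191894531) [ 0.47466432 -0.34445382  0.02      ]
-1 5288.0 ((272.761962890625, 195.02154541015625), (86.54792022705078, 90.19979858398438), 71.8030776977539) [ 0.47585306 -0.34305946  0.05      ]
0 650.0 ((271.67901611328125, 198.4909210205078), (28.64739418029785, 29.02084732055664), 83.92367553710938) [ 0.47470936 -0.34679143  0.05      ]
[[334, 206], [387, 243], [319, 325], [259, 275]]
sleeve ((318.7344665527344, 198.81378173828125), (23.664976119995117, 5.461148262023926), 40.23635482788086) [0.576778  0.0738745 0.09     ]
[[0.5425, 0.0741], [0.5439, 0.0916], [0.6105, 0.0736], [0.6088, 0.0566]]
[-0.15976472 -0.12274665  0.27771172]
```

play_rows --gripper '[-1,-1,-1,-1,-1,-1,-1,-1]' --delta_pos '[[0,-0.1,2],[0,-0.15,6],[0.05,-0.15,10.5],[0.05,-0.15,14],[0.05,-0.15,16],[0.05,-0.15,17.2],[0.05,-0.15,17.7],[0.05,-0.15,17.7]]' --turn '[[0,0,0],[0,0,0],[0,0,0],[0,0,0],[0,0,0],[0,0,0],[0,0,0],[0,0,0]]'

```text
time: 2.55
position: [0.4759, -0.3475, 0.026]
tool_rot: [0.707, 0.707, -0.0, 0.0]
ft_force: [0.1, 0.2, 0.2]
grip_width: 0.0872
grip_force: 0.0
```

play_rows --gripper '[0,0.4,0.6,0.8,1,1]' --delta_pos '[[0,0,0],[0,0,0],[0,0,0],[0,0,0],[0,0,0],[0,0,0]]' --turn '[[0,0,0],[0,0,0],[0,0,0],[0,0,0],[0,0,0],[0,0,0]]' --squeeze 20

```text
time: 3.3
position: [0.4754, -0.3476, 0.0259]
tool_rot: [0.707, 0.707, -0.0, 0.0]
ft_force: [-2.0, 0.2, 3.8]
grip_width: 0.0602
grip_force: 20.0
```

play_rows --gripper '[1,1,1,1,1,1,1,1,1,1,1,1]' --delta_pos '[[0,0,-0.5],[0,0,-2],[0,0,-4.5],[0,0,-7.5],[1,1,-10.5],[3,3.5,-12],[5.5,7,-12.4],[8,10.5,-12.4],[9.5,13.5,-12.4],[9.8,15,-12.4],[9.8,15,-12.4],[9.8,15,-12.4]]' --turn '[[0,0,0],[0,0,0],[0,0,0],[0,0,0],[0,0,0],[0,0,0],[0,0,0],[0,0,0],[0,0,0],[0,0,0],[0,0,0],[0,0,0]]'

```text
time: 4.8
position: [0.6241, -0.2501, 0.1493]
tool_rot: [0.707, 0.707, -0.001, -0.001]
ft_force: [-0.2, -0.2, -3.1]
grip_width: 0.0599
grip_force: 20.0
```

Run:
```python
from h import *
import pickle
c=cam('wrist');s=cam('scene');b=cam('side');pickle.dump((c,s,b),open('d2.pkl','wb'))
o=robot.get_obs();print(o['position'],o['ft_force'],o['grip_width'])
pt=[proj(k,(.628,-.122,.089)) for k in(c,s,b)];print(pt)
w=[(c,150,2.6,(40,150)),(s,60,6.5,0),(b,60,6.5,0)]
ims=[]
for k,p in zip((c,s,b),pt):
    x,y=int(round(p[0]))-30,int(round(p[1]))-35
    x=max(x,0);y=max(y,0);print('off',x,y)
    ims.append(cv2.resize(k['color'][y:y+70,x:x+60],(240,280),interpolation=cv2.INTER_CUBIC))
im=np.hstack(ims);im=np.vstack([im,cv2.resize(c['color'],(373,280))[:, :720] if 0 else np.pad(cv2.resize(c['color'],(373,280)),((0,0),(0,347),(0,0)))])
cv2.imwrite('pics/g.png',im[:,:,::-1])
```

```text
[ 0.6243416  -0.25023924  0.14949109] [-0.82348375 -0.15896022 -1.87672694] 0.05989275031023377
[array([280.01172077,  37.70256226]), array([298.8308355 , 263.04337471]), array([336.9332716 , 217.22960339])]
off 250 3
off 269 228
off 307 182
```

View pics/g.png

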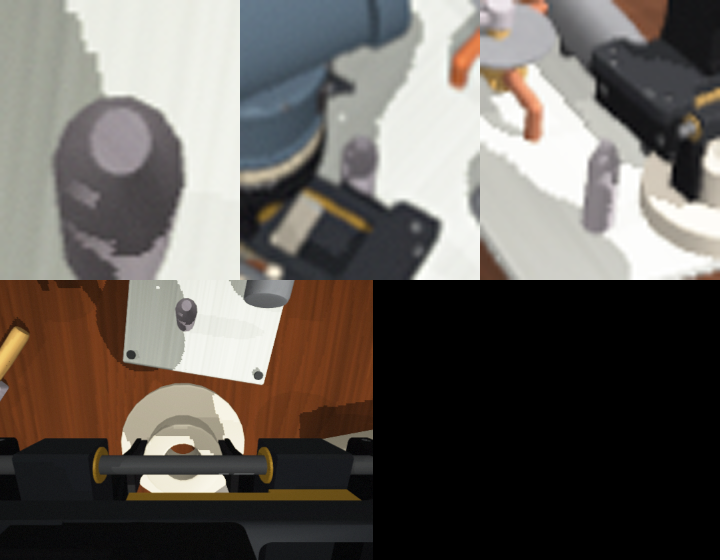

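play_rows --gripper '[1,1,1,1,1,1,1,1]' --delta_pos '[[1,0.1,0],[3.5,0.3,0],[7,0.3,0],[10,0.3,0],[12,0.3,0.5],[12.8,0.3,1.5],[12.8,0.3,2.3],[12.8,0.3,2.3]]' --turn '[[0,0,0],[0,0,0],[0,0,0],[0,0,0],[0,0,0],[0,0,0],[0,0,0],[0,0,0]]'

```text
time: 5.95
position: [0.6279, -0.1222, 0.1252]
tool_rot: [0.707, 0.707, -0.001, -0.001]
ft_force: [-0.5, 0.2, -2.8]
grip_width: 0.0598
grip_force: 20.0
```

Run:
```python
from h import *
c=cam('wrist')
o=robot.get_obs();print(o['position'],o['ft_force'],o['grip_width'])
z=o['position'][2]-.026
x,y=200,120
cv2.imwrite('pics/h.png',cv2.resize(c['color'][y:y+160,x:x+150],(600,640),interpolation=cv2.INTER_CUBIC)[:600,:,::-1])
h=o['position'];print([proj(c,(h[0],h[1],zz)) for zz in (z,z+.05,.089)], proj(c,(.6276,-.1222,.089)))
```

```text
[ 0.62827155 -0.12245591  0.1257753 ] [-0.73601607 -0.26116997 -3.56451929] 0.05999447890215043
[array([274.73444761, 240.39882655]), array([274.74064293, 275.42070431]), array([274.73348659, 234.96620992])] [273.7550576  234.61305452]
```

View pics/h.png

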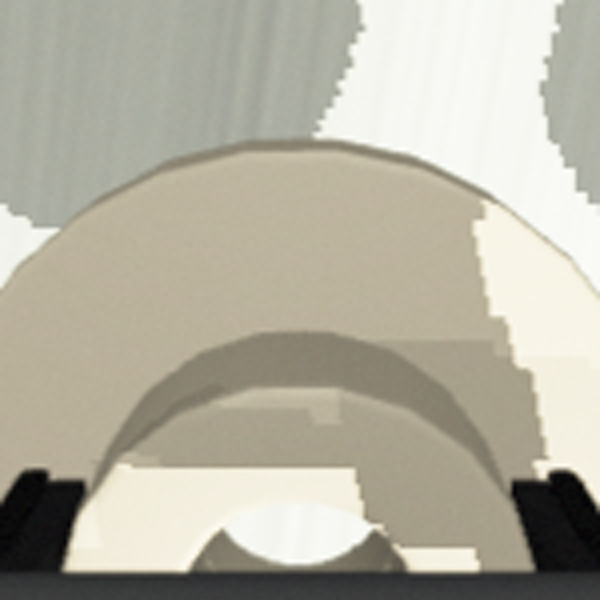

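play_rows --gripper '[1,1,1,1,1,1,1,1,1]' --delta_pos '[[0,-0.05,0.3],[0,-0.05,0.8],[0,-0.05,1.3],[0,-0.05,1.8],[0,-0.05,2.3],[0,-0.05,2.8],[0,-0.05,3.3],[0,-0.05,3.6],[0,-0.05,3.6]]' --turn '[[0,0,0],[0,0,0],[0,0,0],[0,0,0],[0,0,0],[0,0,0],[0,0,0],[0,0,0],[0,0,0]]'

```text
time: 7.12
position: [0.6278, -0.1214, 0.0902]
tool_rot: [0.707, 0.707, -0.0, -0.0]
ft_force: [0.3, -0.2, -1.9]
grip_width: 0.06
grip_force: 20.0
```

play_rows --gripper '[1,1,1,1,1,1,1,1,1]' --delta_pos '[[0,0,0.4],[0,0,1.1],[0,0,1.8],[0,0,2.5],[0,0,3.2],[0,0,3.8],[0,0,4.3],[0,0,4.6],[0,0,4.6]]' --turn '[[0,0,0],[0,0,0],[0,0,0],[0,0,0],[0,0,0],[0,0,0],[0,0,0],[0,0,0],[0,0,0]]'

```text
time: 8.25
position: [0.6279, -0.1214, 0.0443]
tool_rot: [0.707, 0.707, -0.0, -0.0]
ft_force: [-0.1, 0.0, -3.1]
grip_width: 0.0599
grip_force: 20.0
```

play_rows --gripper '[1,1,1,1,1,1]' --delta_pos '[[0,0,0.1],[0,0,0.2],[0,0,0.3],[0,0,0.38],[0,0,0.42],[0,0,0.42]]' --turn '[[0,0,0],[0,0,0],[0,0,0],[0,0,0],[0,0,0],[0,0,0]]'

```text
time: 9.0
position: [0.6279, -0.1215, 0.0403]
tool_rot: [0.707, 0.707, -0.0, -0.0]
ft_force: [-0.5, -0.5, -2.1]
grip_width: 0.0597
grip_force: 20.0
```

play_rows --gripper '[1,1,1,1]' --delta_pos '[[0,0,0.05],[0,0,0.1],[0,0,0.12],[0,0,0.12]]' --turn '[[0,0,0],[0,0,0],[0,0,0],[0,0,0]]'

```text
time: 9.5
position: [0.6281, -0.1215, 0.0399]
tool_rot: [0.707, 0.707, 0.0, 0.0]
ft_force: [-1.3, 0.4, 5.1]
grip_width: 0.06
grip_force: 20.0
```

play_rows --gripper '[-0.4,-0.5,-0.6,-0.8,-1,-1,-1,-1,-1,-1,-1,-1]' --delta_pos '[[0,0,0],[0,0,0],[0,0,0],[0,0,0],[0,0,0],[0,0,-0.5],[0,0,-2],[0,0,-5],[0,0,-9],[0,0,-13],[0,0,-15.5],[0,0,-16]]' --turn '[[0,0,0],[0,0,0],[0,0,0],[0,0,0],[0,0,0],[0,0,0],[0,0,0],[0,0,0],[0,0,0],[0,0,0],[0,0,0],[0,0,0]]'

```text
time: 11.0
position: [0.6294, -0.1219, 0.2026]
tool_rot: [0.707, 0.707, 0.001, 0.003]
ft_force: [0.0, -0.5, -0.1]
grip_width: 0.087
grip_force: 0.0
```

play_rows --gripper '[-1,-1,-1,-1,-1,-1,-1,-1,-1,-1,-1,-1]' --delta_pos '[[1.5,-0.6,0],[5,-2,0],[10,-4,0],[15,-6,0],[20,-8,0],[25.5,-10.3,0],[31,-12.5,0],[36.5,-14.7,0],[41.5,-16.7,0],[45,-18.2,0],[46.5,-18.8,0],[46.5,-18.8,0]]' --turn '[[0,0,0],[0,0,0],[0,0,0],[0,0,0],[0,0,0],[0,0,0],[0,0,0],[0,0,0],[0,0,0],[0,0,0],[0,0,0],[0,0,0]]'

```text
time: 12.5
position: [0.4387, 0.3438, 0.1982]
tool_rot: [0.706, 0.708, -0.001, -0.0]
ft_force: [-0.6, -0.7, 0.6]
grip_width: 0.0869
grip_force: 0.0
```

Run:
```python
from h import *
import pickle
c=cam('wrist');s=cam('scene');b=cam('side');pickle.dump((c,s,b),open('d3.pkl','wb'))
o=robot.get_obs();print(o['position'],o['ft_force'],o['grip_width'])
p=proj(c,(.4403,.3438,.045));print(p)
k=cv2.resize(c['color'][120:260,200:350],(450,420),interpolation=cv2.INTER_CUBIC)
def crop(d,X):
    u,v=proj(d,X).astype(int);print('off',u-35,v-35);return cv2.resize(d['color'][v-35:v+35,u-35:u+35],(350,300),interpolation=cv2.INTER_CUBIC)
im=np.hstack([k,np.pad(crop(s,(.628,-.122,.05)),((0,120),(0,0),(0,0)))])
cv2.imwrite('pics/i.png',im[:,:,::-1])
```

```text
[0.44034904 0.34229766 0.19879115] [-1.42814637 -0.69990756 -0.78309086] 0.08720095690844244
[275.81124125 198.00961344]
off 263 234
```

View pics/i.png

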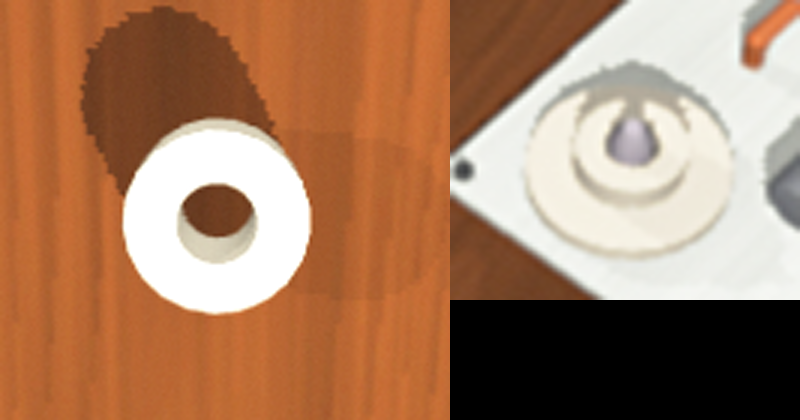

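Run:
```python
from h import *
import pickle
c,s,b=pickle.load(open('d3.pkl','rb'))
def ring(d,x0,y0,x1,y1):
    h=cv2.cvtColor(d['color'],cv2.COLOR_RGB2HSV)[y0:y1,x0:x1]
    m=((h[...,2]>235)&(h[...,1]<40)).astype(np.uint8)
    cs,_=cv2.findContours(m,cv2.RETR_EXTERNAL,cv2.CHAIN_APPROX_NONE);q=max(cs,key=cv2.contourArea)+[[x0,y0]];e=cv2.fitEllipse(q);return e
e=ring(c,220,140,330,235);P=onz(c,*e[0],.045);print(e,P)
print(delta([P[0],P[1],.018]))
```

```text
((271.7866516113281, 193.0980987548828), (60.02204895019531, 61.19249725341797), 93.13426208496094) [0.43604651 0.34907464 0.045     ]
[ 0.69253408 -0.42088224 18.07877299]
```

play_rows --gripper '[-1,-1,-1,-1,-1,-1,-1,-1,-1]' --delta_pos '[[0.3,-0.2,2],[0.6,-0.35,6],[0.6,-0.35,10],[0.6,-0.35,13.5],[0.6,-0.35,16],[0.6,-0.35,17.4],[0.6,-0.35,18],[0.6,-0.35,18],[0.6,-0.35,18]]' --turn '[[0,0,0],[0,0,0],[0,0,0],[0,0,0],[0,0,0],[0,0,0],[0,0,0],[0,0,0],[0,0,0]]'

```text
time: 13.78
position: [0.4372, 0.3498, 0.0201]
tool_rot: [0.707, 0.707, 0.001, 0.0]
ft_force: [0.1, 0.4, -0.8]
grip_width: 0.0872
grip_force: 0.0
```

play_rows --gripper '[-0.5,-0.2,0.2,0.6,1,1]' --delta_pos '[[0,0,0],[0,0,0],[0,0,0],[0,0,0],[0,0,0],[0,0,0]]' --turn '[[0,0,0],[0,0,0],[0,0,0],[0,0,0],[0,0,0],[0,0,0]]' --squeeze 15

```text
time: 14.52
position: [0.4365, 0.3496, 0.0194]
tool_rot: [0.707, 0.707, 0.0, -0.0]
ft_force: [-0.9, -0.6, 3.8]
grip_width: 0.0656
grip_force: 15.0
```

Run:
```python
from h import *
c=cam('wrist');o=robot.get_obs();print(o['position'],o['ft_force'])
cv2.imwrite('pics/wr.png',c['color'][:,:,::-1])
z=.045
h=cv2.cvtColor(c['color'],cv2.COLOR_RGB2HSV);m=((h[...,2]>225)&(h[...,1]<50)).astype(np.uint8)
cs,_=cv2.findContours(m,cv2.RETR_EXTERNAL,cv2.CHAIN_APPROX_NONE)
q=max(cs,key=cv2.contourArea)[:,0];print(cv2.boundingRect(q))
t=q[q[:,1].argmin()];print('top',t, onz(c,*t,.045)); P=np.array([onz(c,*p,.045)[:2] for p in q]);
r=np.array(o['position'][:2]);print('proj of tcp centre far edge',proj(c,(r[0],r[1]+.033,.045)))
```

```text
[0.43648656 0.34965081 0.01939607] [0.02600734 1.28269535 4.31483347]
(210, 197, 128, 66)
top [267 197] [0.4332733  0.38917417 0.045     ]
proj of tcp centre far edge [274.01432912 210.77712593]
```

play_rows --gripper '[1,1,1,1,1,1,1,1,1,1]' --delta_pos '[[0,0,-0.3],[0,0,-1],[0,0,-3],[0,0,-6],[0,0,-9.5],[0,0,-12.5],[0,0,-14.5],[0,0,-15],[0,0,-15],[0,0,-15]]' --turn '[[0,0,0],[0,0,0],[0,0,0],[0,0,0],[0,0,0],[0,0,0],[0,0,0],[0,0,0],[0,0,0],[0,0,0]]'

```text
time: 15.82
position: [0.4358, 0.3491, 0.1681]
tool_rot: [0.707, 0.707, -0.001, -0.0]
ft_force: [0.3, -0.3, -1.3]
grip_width: 0.0654
grip_force: 15.0
```

play_rows --gripper '[1,1,1,1,1,1,1,1,1,1,1,1]' --delta_pos '[[-1.5,0.6,0],[-5,2,0],[-10,4,0],[-15,6,0],[-20,8,0],[-25.5,10.3,0],[-31,12.6,0],[-36.5,14.8,0],[-41.5,16.8,0],[-45.5,18.5,0],[-47.1,19.1,0],[-47.1,19.1,0]]' --turn '[[0,0,0],[0,0,0],[0,0,0],[0,0,0],[0,0,0],[0,0,0],[0,0,0],[0,0,0],[0,0,0],[0,0,0],[0,0,0],[0,0,0]]'

```text
time: 17.32
position: [0.6268, -0.1225, 0.1684]
tool_rot: [0.708, 0.706, -0.0, -0.001]
ft_force: [-0.1, 1.1, -1.0]
grip_width: 0.0659
grip_force: 15.0
```

Run:
```python
from h import *
import pickle
c=cam('wrist');s=cam('scene');b=cam('side');pickle.dump((c,s,b),open('d4.pkl','wb'))
o=robot.get_obs();p=o['position'];print(p,o['ft_force'],o['grip_width'])
ims=[]
for n,d in zip('csb',(c,s,b)):
    bot=[p[0],p[1],p[2]-.0194]
    u,v=proj(d,bot).astype(int);x,y=u-40,v-50
    print(n,'off',x,y,'bot',proj(d,bot),'tip',proj(d,(.6279,-.122,.089)))
    ims.append(cv2.resize(d['color'][y:y+110,x:x+80],(264,363),interpolation=cv2.INTER_CUBIC))
cv2.imwrite('pics/j.png',np.hstack(ims)[:,:,::-1])
```

```text
[ 0.62628198 -0.11965172  0.16875912] [-0.11423866  0.16968149 -0.49502896] 0.06543777361554058
c off 233 189 bot [273.1827768  239.29842794] tip [275.47223661 216.88240036]
s off 260 201 bot [300.05491557 251.09096931] tip [298.79642937 263.02406344]
b off 297 149 bot [337.74834815 199.75763791] tip [336.90476224 217.24054419]
```

View pics/j.png

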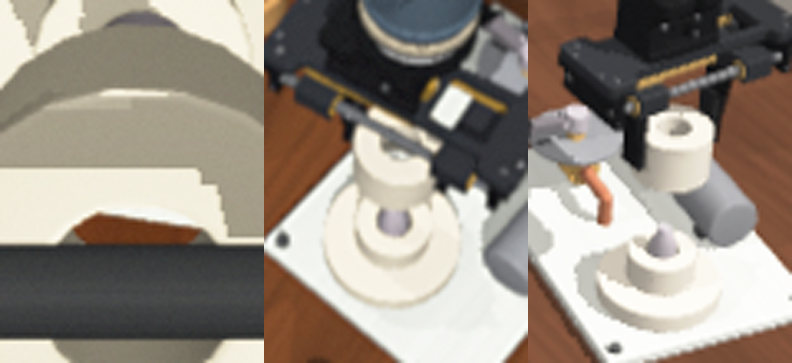

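play_rows --gripper '[1,1,1,1]' --delta_pos '[[0,0,0],[0,0,0],[0,0,0],[0,0,0]]' --turn '[[0,0,0],[0,0,0],[0,0,0],[0,0,0]]'

```text
time: 17.98
position: [0.6275, -0.1213, 0.1692]
tool_rot: [0.707, 0.707, 0.0, 0.0]
ft_force: [-1.1, 0.3, -1.3]
grip_width: 0.0657
grip_force: 15.0
```

Run:
```python
from h import *
import pickle
s=cam('scene');b=cam('side');pickle.dump((s,b),open('d5.pkl','wb'))
o=robot.get_obs();p=o['position'];print(p,o['ft_force'],o['tool_rot'])
ims=[]
for n,d in zip('sb',(s,b)):
    bot=np.array([p[0],p[1],p[2]-.0194])
    u,v=proj(d,bot).astype(int);x,y=u-40,v-35
    print(n,'off',x,y,'bot',proj(d,bot),'top',proj(d,bot+[0,0,.045]),'tip',proj(d,(.6279,-.122,.089)))
    ims.append(cv2.resize(d['color'][y:y+85,x:x+65],(390,510),interpolation=cv2.INTER_CUBIC))
cv2.imwrite('pics/k.png',np.hstack(ims)[:,:,::-1])
```

```text
[ 0.6274698  -0.12143789  0.1691503 ] [-0.36122004  0.45720626 -0.52981391] [ 7.07090915e-01  7.07122647e-01 -1.18400183e-05 -1.24187631e-05]
s off 260 216 bot [300.11730089 251.82060234] top [301.21122511 242.98769942] tip [298.79642937 263.02406344]
b off 298 164 bot [338.49233354 199.8461753 ] top [339.90864531 186.41534814] tip [336.90476224 217.24054419]
```

View pics/k.png

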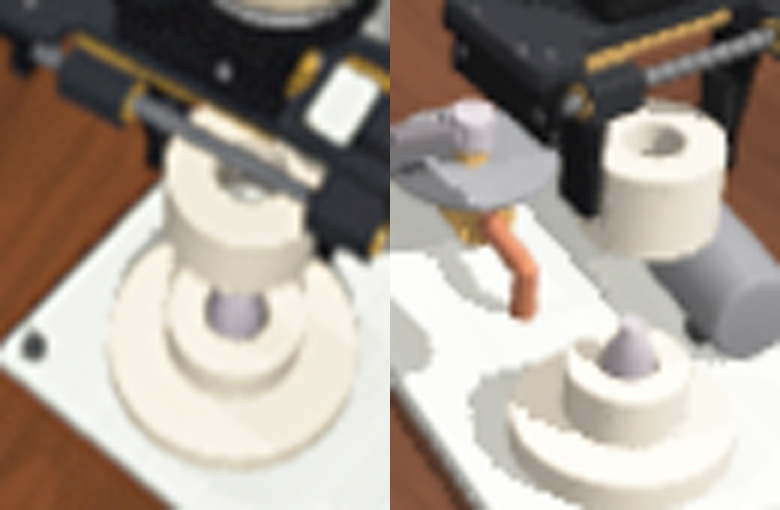

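Run:
```python
from h import *
import pickle
s,b=pickle.load(open('d5.pkl','rb'))
g=lambda d:cv2.cvtColor(d['color'],cv2.COLOR_RGB2GRAY)
G=g(b)
for v in (184,186,187,188,192,197,200,204,206): print('b',v,G[v,328:362].tolist())
for v in range(217,222): print('btip',v,G[v,330:346].tolist())
G=g(s)
for v in (246,250,254,257,260,262): print('s',v,G[v,284:316].tolist())
for v in range(263,270): print('stip',v,G[v,290:308].tolist())
```

```text
b 184 [19, 31, 40, 40, 50, 60, 139, 232, 239, 245, 246, 236, 231, 224, 220, 224, 228, 244, 248, 248, 246, 239, 239, 222, 119, 34, 42, 29, 53, 85, 85, 84, 85, 85]
b 186 [17, 19, 25, 28, 30, 77, 185, 247, 240, 232, 227, 222, 212, 197, 175, 146, 138, 140, 172, 230, 248, 248, 248, 248, 246, 224, 36, 40, 72, 83, 84, 84, 84, 85]
b 187 [17, 18, 23, 28, 31, 85, 195, 247, 240, 229, 227, 221, 209, 190, 152, 140, 137, 134, 142, 206, 248, 247, 248, 248, 248, 238, 37, 44, 79, 82, 84, 84, 84, 85]
b 188 [19, 19, 21, 27, 32, 106, 220, 247, 245, 236, 226, 220, 208, 185, 142, 140, 137, 133, 149, 222, 248, 247, 248, 248, 248, 239, 78, 47, 84, 83, 83, 83, 84, 84]
b 192 [19, 18, 22, 29, 38, 98, 192, 234, 247, 248, 249, 248, 248, 248, 248, 248, 248, 248, 248, 248, 248, 248, 247, 238, 230, 190, 66, 80, 85, 85, 86, 87, 87, 87]
b 197 [21, 20, 22, 29, 51, 105, 158, 161, 166, 172, 178, 185, 193, 199, 203, 207, 212, 214, 219, 222, 225, 227, 229, 229, 219, 140, 91, 91, 91, 92, 91, 89, 88, 86]
b 200 [167, 145, 96, 93, 132, 133, 155, 163, 168, 174, 181, 188, 196, 201, 206, 212, 216, 220, 221, 224, 226, 228, 228, 2
[... 1835 characters left out ...]

stip 263 [244, 244, 242, 237, 223, 192, 199, 212, 209, 207, 209, 208, 206, 204, 204, 209, 208, 218]
stip 264 [244, 243, 245, 247, 227, 157, 172, 208, 208, 202, 206, 202, 193, 189, 210, 229, 234, 240]
stip 265 [243, 243, 245, 242, 191, 127, 144, 179, 190, 190, 196, 184, 162, 151, 207, 243, 245, 244]
stip 266 [243, 243, 245, 237, 158, 121, 147, 172, 187, 190, 192, 179, 151, 135, 182, 240, 246, 244]
stip 267 [242, 243, 245, 233, 148, 128, 155, 175, 186, 188, 187, 176, 156, 130, 158, 229, 244, 243]
stip 268 [242, 243, 245, 236, 152, 131, 157, 176, 184, 184, 182, 175, 157, 126, 144, 224, 242, 244]
stip 269 [243, 244, 245, 240, 166, 139, 157, 172, 182, 180, 176, 171, 154, 121, 154, 228, 239, 242]
```

Run:
```python
from h import *
import pickle
c=pickle.load(open('d4.pkl','rb'))[0]
G=cv2.cvtColor(c['color'],cv2.COLOR_RGB2GRAY)
print(G[205:270,270].tolist())
p=np.array([.6268,-.1225,.1684-.0194])
for n,v,z,r in (('far top',239.6,.045,.033),('bore',252.9,.045,.0145),('far bottom',216,0,.033)):
    X=onz(c,270,v,p[2]+z);print(n,X[1]-r-p[1])
o,_=ray(c,0,0);print('cam-tcp',o-[.6268,-.1225,.1684])
# fixed camera->TCP offset from static start
d=pickle.load(open('d0.pkl','rb'))['wrist'];o,_=ray(d,0,0);print(o-[.6244,.0001,.2218])
```

```text
[129, 132, 129, 131, 129, 130, 130, 131, 131, 132, 140, 227, 239, 197, 177, 176, 176, 162, 160, 161, 158, 159, 159, 159, 159, 158, 157, 157, 158, 160, 157, 156, 158, 159, 157, 232, 238, 238, 238, 239, 238, 239, 237, 238, 239, 240, 243, 246, 245, 169, 83, 68, 67, 68, 67, 68, 68, 60, 47, 47, 53, 53, 56, 60, 59]
far top -0.014122190643582527
bore -0.002394968587742949
far bottom -0.015021280871260423
cam-tcp [0.00044945 0.06871985 0.16271255]
[0.00027705 0.0688146  0.16257433]
```

Run:
```python
from h import *
import pickle
c=pickle.load(open('d4.pkl','rb'))[0]
p=np.array([.6268,-.1225,.1684-.0194])
for n,v,z,r in (('far top',215.3,.045,.033),('bore',253.6,.045,.0145),('far bottom',196.5,0,.033)):
    X=onz(c,273,v,p[2]+z);print(n,X[1]-r-p[1])
d=pickle.load(open('d1.pkl','rb'))[0]
```

```text
far top -0.0021474816645215555
bore -0.002758030267374617
far bottom -0.0027138760163705478
```

play_rows --gripper '[1,1,1,1,1,1,1,1,1,1]' --delta_pos '[[0.1,0,0.5],[0.25,0,1.5],[0.25,0,2.7],[0.25,0,3.8],[0.25,0,4.8],[0.25,0,5.5],[0.25,0,6],[0.25,0,6.4],[0.25,0,6.4],[0.25,0,6.4]]' --turn '[[0,0,0],[0,0,0],[0,0,0],[0,0,0],[0,0,0],[0,0,0],[0,0,0],[0,0,0],[0,0,0],[0,0,0]]'

```text
time: 19.32
position: [0.6277, -0.1191, 0.1055]
tool_rot: [0.707, 0.707, 0.0, 0.0]
ft_force: [0.1, -0.1, -0.9]
grip_width: 0.066
grip_force: 15.0
```

play_rows --gripper '[1,1,1,1,1,1]' --delta_pos '[[0,0,0.2],[0,0,0.5],[0,0,0.8],[0,0,1.1],[0,0,1.3],[0,0,1.3]]' --turn '[[0,0,0],[0,0,0],[0,0,0],[0,0,0],[0,0,0],[0,0,0]]'

```text
time: 20.08
position: [0.6273, -0.1189, 0.0919]
tool_rot: [0.707, 0.707, -0.0, -0.0]
ft_force: [0.4, -0.5, -1.1]
grip_width: 0.0656
grip_force: 15.0
```

play_rows --gripper '[1,1,1,1,1,1,1]' --delta_pos '[[0,0,0.15],[0,0,0.3],[0,0,0.45],[0,0,0.6],[0,0,0.7],[0,0,0.78],[0,0,0.78]]' --turn '[[0,0,0],[0,0,0],[0,0,0],[0,0,0],[0,0,0],[0,0,0],[0,0,0]]'

```text
time: 20.95
position: [0.6274, -0.119, 0.0843]
tool_rot: [0.707, 0.707, -0.0, -0.0]
ft_force: [-0.7, -0.1, -2.5]
grip_width: 0.0659
grip_force: 15.0
```

play_rows --gripper '[1,1,1,1,1]' --delta_pos '[[0,0,0.06],[0,0,0.12],[0,0,0.16],[0,0,0.2],[0,0,0.2]]' --turn '[[0,0,0],[0,0,0],[0,0,0],[0,0,0],[0,0,0]]'

```text
time: 21.58
position: [0.6275, -0.119, 0.0834]
tool_rot: [0.707, 0.707, 0.0, 0.0]
ft_force: [-2.8, 0.6, 5.1]
grip_width: 0.0656
grip_force: 15.0
```

play_rows --gripper '[-0.4,-0.5,-0.6,-0.8,-1,-1,-1,-1,-1,-1,-1,-1]' --delta_pos '[[0,0,0],[0,0,0],[0,0,0],[0,0,0],[0,0,0],[0,0,-0.5],[0,0,-2],[0,0,-5],[0,0,-9],[0,0,-12.5],[0,0,-14],[0,0,-14]]' --turn '[[0,0,0],[0,0,0],[0,0,0],[0,0,0],[0,0,0],[0,0,0],[0,0,0],[0,0,0],[0,0,0],[0,0,0],[0,0,0],[0,0,0]]'

```text
time: 23.08
position: [0.628, -0.1191, 0.2237]
tool_rot: [0.707, 0.707, 0.001, 0.001]
ft_force: [-0.3, 0.1, -0.9]
grip_width: 0.0875
grip_force: 0.0
```

Run:
```python
from h import *
import pickle
d0=pickle.load(open('d1.pkl','rb'));s,b=d0[1],d0[2]
P=np.array([.6278,-.122,0]);a=np.radians(-9.2);x=np.array([np.cos(a),np.sin(a),0]);y=np.array([-np.sin(a),np.cos(a),0])
V=P+.18*y;print('valve axis',V)
# sleeve in scene/side from earlier, dark mask
for n,d,box in (('scene',s,(295,180,345,225)),('side',b,(265,175,305,205))):
    x0,y0,x1,y1=box
    m=np.zeros(d['color'].shape[:2],np.uint8);m[y0:y1,x0:x1]=(d['color'].max(2)[y0:y1,x0:x1]<50)
    cs,_=cv2.findContours(m,cv2.RETR_EXTERNAL,cv2.CHAIN_APPROX_NONE);q=max(cs,key=cv2.contourArea)
    r=cv2.minAreaRect(q);pts=cv2.boxPoints(r);i=np.argsort(pts[:,0]);e1=pts[i[:2]].mean(0);e2=pts[i[2:]].mean(0)
    E=[onz(d,*e,.087)[:2] for e in(e1,e2)];v=E[0]-E[1]
    print(n,r,E,np.linalg.norm(v),'angle from -x stand (cw +) deg',np.degrees(np.arctan2(v@y[:2],-(v@x[:2]))),'perp dist axis',(V[:2]-E[0])@np.array([-v[1],v[0]])/np.linalg.norm(v), 'dist',np.linalg.norm(E[0]-V[:2]),np.linalg.norm(E[1]-V[:2]))
for t in (0,5,10,45): 
    t=np.radians(t);print(t,V+.085*(-np.cos(t)*x+np.sin(t)*y))
```

```text
valve axis [0.65657861 0.05568453 0.        ]
scene ((318.8663024902344, 198.66336059570312), (23.711233139038086, 6.121297836303711), 39.289405822753906) [array([0.54230018, 0.08478375]), array([0.60919838, 0.06821289])] 0.06891997071240112 angle from -x stand (cw +) deg 4.712292613601109 perp dist axis 0.0007689096201040149 dist 0.11792507751543753 0.04900863219298662
side ((284.56707763671875, 189.60365295410156), (5.079850673675537, 21.31328773498535), 83.6598129272461) [array([0.54180338, 0.08122833]), array([0.60409216, 0.0596248 ])] 0.06592879083352396 angle from -x stand (cw +) deg 9.928010698203046 perp dist axis -0.013476030000276659 dist 0.11758333616272605 0.052634146396735346
0.0 [0.57267203 0.06927443 0.        ]
0.08726646259971647 [0.57417576 0.07653566 0.        ]
0.17453292519943295 [0.57630662 0.08363819 0.        ]
0.7853981633974483 [0.60685721 0.12462495 0.        ]
```

play_rows --gripper '[-1,-1,-1,-1,-1,-1,-1,-1,-1,-1,-1,-1]' --delta_pos '[[1,-0.3,0],[3.5,-1,0],[6,-1.7,0],[9,-2.5,0],[12,-3.3,0],[15,-4.1,0],[17.5,-4.8,0],[19,-5.2,0],[19.5,-5.4,0],[19.5,-5.4,0],[19.5,-5.4,0],[19.5,-5.4,0]]' --turn '[[0,0,-0.05],[0,0,-0.18],[0,0,-0.34],[0,0,-0.5],[0,0,-0.66],[0,0,-0.82],[0,0,-0.98],[0,0,-1.14],[0,0,-1.26],[0,0,-1.328],[0,0,-1.328],[0,0,-1.328]]'

```text
time: 24.58
position: [0.5728, 0.0763, 0.2214]
tool_rot: [0.121, 0.993, -0.0, -0.001]
ft_force: [-0.9, 0.4, -0.1]
grip_width: 0.087
grip_force: 0.0
```

Run:
```python
from h import *
import pickle
from scipy.spatial.transform import Rotation as Ro
c=cam('wrist');s=cam('scene');b=cam('side');pickle.dump((c,s,b),open('d6.pkl','wb'))
o=robot.get_obs();print(o['position'],Ro.from_quat(o['tool_rot']).as_matrix().round(3),o['q'].round(2))
V=np.array([.6566,.0557]);a=np.radians(-9.2);x=np.array([np.cos(a),np.sin(a)]);y=np.array([-np.sin(a),np.cos(a)])
m=(c['color'].max(2)<55).astype(np.uint8)
cs,_=cv2.findContours(m,cv2.RETR_EXTERNAL,cv2.CHAIN_APPROX_NONE)
for q in cs:
    if cv2.contourArea(q)>150:
        r=cv2.minAreaRect(q);print(np.round(r[0],1),np.round(r[1],1),round(r[2],1),onz(c,*r[0],.094)[:2].round(4))
print('sleeve pred',[proj(c,(*(V-k*x*np.cos(.08)+k*y*np.sin(.08)),.094)).round(1) for k in(.045,.085,.12)])
# did rings sit: plain ring top ellipse in side/scene
print([ (proj(d,(.628,-.122,.109)).round(1)) for d in (s,b)])
```

```text
[0.57328475 0.07600184 0.22198764] [[-0.971  0.241 -0.001]
 [ 0.241  0.971  0.   ]
 [ 0.001 -0.    -1.   ]] [-0.06  0.47  1.55  0.    1.12 -1.39]
[373.  250.7] [43.1 24.7] 2.7 [0.6441 0.1621]
[176. 250.] [24. 42.] 90.0 [ 0.5953 -0.0318]
[460.6 277.8] [ 80.2 197.5] 89.4 [0.6959 0.2456]
[279.5 328. ] [182. 559.] 90.0 [0.7087 0.0487]
[274.5 205. ] [74. 13.] 90.0 [0.5738 0.0765]
sleeve pred [array([274.1, 243.9]), array([274. , 205.3]), array([273.9, 169.4])]
[array([299.3, 259.6]), array([337.5, 211.6])]
```

play_rows --gripper '[-1,-1,-0.6,-0.4,-0.2,-0.2,-0.2,-0.2,-0.2,-0.2]' --delta_pos '[[0,0,1.5],[0,0,4.5],[0,0,8],[0,0,11],[0,0,13.2],[0,0,14.6],[0,0,15.3],[0,0,15.5],[0,0,15.5],[0,0,15.5]]' --turn '[[0,0,0],[0,0,0],[0,0,0],[0,0,0],[0,0,0],[0,0,0],[0,0,0],[0,0,0],[0,0,0],[0,0,0]]'

```text
time: 25.98
position: [0.574, 0.076, 0.0681]
tool_rot: [0.121, 0.993, 0.0, 0.001]
ft_force: [-0.0, 0.3, -0.9]
grip_width: 0.052
grip_force: 0.0
```

play_rows --gripper '[0.2,0.4,0.6,0.8,1,1,1,1]' --delta_pos '[[0,0,0],[0,0,0],[0,0,0],[0,0,0],[0,0,0],[0,0,0],[0,0,0],[0,0,0]]' --turn '[[0,0,0],[0,0,0],[0,0,0],[0,0,0],[0,0,0],[0,0,0],[0,0,0],[0,0,0]]' --squeeze 12

```text
time: 26.98
position: [0.5735, 0.0761, 0.0673]
tool_rot: [0.121, 0.993, 0.0, -0.0]
ft_force: [-0.1, -0.3, -0.1]
grip_width: 0.0138
grip_force: 12.0
```

Run:
```python
from h import *
from scipy.spatial.transform import Rotation as Ro
o=robot.get_obs();p=o['position'];M=Ro.from_quat(o['tool_rot']);print(p,o['ft_force'],o['moment'])
V=np.array([.6566,.0557]);a=np.radians(-9.2)
u=p[:2]-V;ang=np.degrees(np.arctan2(u[1],u[0]));print('r',np.linalg.norm(u),'valve deg',180-9.2-ang)
xa=M.as_matrix()[:,0];print('tool x deg',np.degrees(np.arctan2(xa[1],xa[0])))
t0=180-9.2-ang
for t in np.linspace(t0,45,10)[1:]:
    w=np.radians(180-9.2-t);P=np.r_[V+np.linalg.norm(u)*np.array([np.cos(w),np.sin(w)]),p[2]]
    print(round(t,1),(M.inv().apply(P-p)*100).round(2),'turn',round(np.radians(t-t0),3))
```

```text
[0.57345514 0.07609999 0.06732134] [-0.12261203 -0.307339   -0.06526782] [ 0.20697209 -0.00189973 -0.02415683]
r 0.08561090100310853 valve deg 4.585474099348204
tool x deg 166.08399526445143
9.1 [-0.02  0.67  0.  ] turn 0.078
13.6 [-0.1   1.34  0.  ] turn 0.157
18.1 [-0.23  1.99  0.  ] turn 0.235
22.5 [-0.41  2.64  0.  ] turn 0.313
27.0 [-0.64  3.27  0.  ] turn 0.392
31.5 [-0.92  3.88  0.  ] turn 0.47
36.0 [-1.25  4.47  0.  ] turn 0.549
40.5 [-1.62  5.03  0.  ] turn 0.627
45.0 [-2.03  5.55  0.  ] turn 0.705
```

play_rows --gripper '[1,1,1,1,1,1,1,1,1,1,1,1]' --delta_pos '[[-0.02,0.67,0],[-0.1,1.34,0],[-0.23,1.99,0],[-0.41,2.64,0],[-0.64,3.27,0],[-0.92,3.88,0],[-1.25,4.47,0],[-1.62,5.03,0],[-2.03,5.55,0],[-2.03,5.55,0],[-2.03,5.55,0],[-2.03,5.55,0]]' --turn '[[0,0,0.078],[0,0,0.157],[0,0,0.235],[0,0,0.313],[0,0,0.392],[0,0,0.47],[0,0,0.549],[0,0,0.627],[0,0,0.705],[0,0,0.705],[0,0,0.705],[0,0,0.705]]'

```text
time: 28.48
position: [0.6068, 0.1248, 0.0674]
tool_rot: [0.456, 0.89, 0.0, 0.0]
ft_force: [1.8, -1.6, -1.0]
grip_width: 0.0135
grip_force: 12.0
```

Run:
```python
from h import *
from scipy.spatial.transform import Rotation as Ro
o=robot.get_obs();p=o['position'];M=Ro.from_quat(o['tool_rot']);print(p,o['ft_force'],o['moment'],o['grip_width'])
V=np.array([.6566,.0557])
u=p[:2]-V;print('r',np.linalg.norm(u),'valve deg',170.8-np.degrees(np.arctan2(u[1],u[0])))
xa=M.as_matrix()[:,0];print('tool x deg',np.degrees(np.arctan2(xa[1],xa[0])))
```

```text
[0.60681724 0.12484552 0.06736808] [ 1.81907207 -1.63872613 -0.98100617] [-0.14643344 -0.30897702 -0.11675241] 0.013531551871434469
r 0.08520226144656623 valve deg 45.04721089138384
tool x deg 125.71451671432277
```

Release, rise, back off from the scene and check.

play_rows --gripper '[0.5,0.3,0.1,0,-0.2,-0.2,-0.2,-0.2,-0.2,-0.2,-0.2,-0.2]' --delta_pos '[[0,0,0],[0,0,0],[0,0,0],[0,0,0],[0,0,0],[0,0,-0.5],[0,0,-2],[0,0,-5],[0,0,-9],[0,0,-13],[0,0,-15],[0,0,-15]]' --turn '[[0,0,0],[0,0,0],[0,0,0],[0,0,0],[0,0,0],[0,0,0],[0,0,0],[0,0,0],[0,0,0],[0,0,0],[0,0,0],[0,0,0]]'

```text
time: 29.98
position: [0.608, 0.1251, 0.2205]
tool_rot: [0.456, 0.89, 0.001, 0.003]
ft_force: [-0.1, -0.5, -2.0]
grip_width: 0.0522
grip_force: 0.0
```

Run:
```python
from h import *
c=cam('wrist');b=cam('side')
V=np.array([.6566,.0557])
m=(c['color'].max(2)<55).astype(np.uint8)
cs,_=cv2.findContours(m,cv2.RETR_EXTERNAL,cv2.CHAIN_APPROX_NONE)
for q in cs:
    r=cv2.minAreaRect(q)
    if 150<cv2.contourArea(q)<2000:
        X=onz(c,*r[0],.094)[:2];u=X-V
        e=cv2.fitLine(q,cv2.DIST_L2,0,.01,.01).ravel();A=onz(c,*(np.array(r[0])-20*e[:2]),.094);B=onz(c,*(np.array(r[0])+20*e[:2]),.094)
        print(np.round(r[0]),np.round(r[1]),X.round(4),'r',np.linalg.norm(u).round(4),'deg',170.8-np.degrees(np.arctan2(u[1],u[0])),'axis world',np.degrees(np.arctan2((B-A)[1],(B-A)[0])))
# plain ring in side view
h=cv2.cvtColor(b['color'],cv2.COLOR_RGB2HSV);m=((h[...,2]>240)&(h[...,1]<40)).astype(np.uint8)
G=cv2.cvtColor(b['color'],cv2.COLOR_RGB2GRAY)
for v in (206,211,214,222,230,236): print(v,G[v,318:358].tolist())
print('pred top/mid/base',[proj(b,(.628,-.122,z)).round(1) for z in(.109,.087,.064,.034,.014)])
```

```text
[522. 406.] [26. 74.] [0.9905 0.0965] r 0.3364 deg 163.8308880936313 axis world 36.904377116405854
[210. 250.] [24. 34.] [0.584  0.0486] r 0.0729 deg 345.24440724457116 axis world 65.72582606296231
[539. 250.] [41. 27.] [0.8557 0.2434] r 0.2737 deg 127.48779828548044 axis world 41.306698757906354
[338. 250.] [25. 34.] [0.6891 0.1245] r 0.076 deg 106.0785383520646 axis world 6.691946929710887
[ 14. 250.] [25. 29.] [ 0.4238 -0.0653] r 0.2624 deg 323.32847228756907 axis world -8.060783712503383
[272. 203.] [74. 13.] [0.607  0.1251] r 0.0854 deg 45.24058741103801 axis world 125.02046463698863
206 [144, 168, 181, 218, 248, 248, 248, 248, 246, 229, 176, 183, 219, 246, 246, 248, 250, 252, 251, 251, 251, 252, 251, 248, 244, 237, 204, 142, 122, 130, 139, 146, 153, 161, 167, 174, 179, 185, 187, 186]
211 [148, 100, 120, 136, 191, 251, 251, 250, 246, 239, 251, 251, 251, 251, 251, 247, 228, 227, 220, 211, 202, 185, 161, 157, 159, 197, 247, 251, 251, 251, 251, 247, 178, 130, 138, 146, 154, 163, 173, 180]
214 [108, 103, 126, 145, 203, 249, 248, 248, 240, 160, 226, 251, 252, 252, 252, 251, 250, 247,
[... 159 characters left out ...]
, 149, 153, 155, 156, 158, 160, 165, 171, 177, 186, 193, 200, 205, 210, 215, 219, 221, 224, 225, 228, 228, 225, 208, 190, 183, 146, 127, 130, 136, 137, 137]
230 [196, 200, 199, 198, 198, 198, 198, 195, 175, 146, 151, 154, 155, 155, 159, 160, 169, 176, 177, 209, 214, 218, 222, 224, 223, 220, 227, 229, 229, 235, 247, 248, 248, 248, 248, 248, 249, 250, 250, 250]
236 [152, 208, 252, 252, 252, 252, 252, 251, 246, 246, 246, 237, 161, 163, 163, 172, 181, 190, 196, 204, 210, 215, 218, 221, 223, 228, 237, 237, 247, 249, 251, 251, 251, 251, 251, 251, 251, 247, 249, 250]
pred top/mid/base [array([337.5, 211.6]), array([336.9, 217.8]), array([336.2, 224.1]), array([335.3, 232.2]), array([334.8, 237.5])]
```

```bash
python3 -c "
from rig import robot
print(robot.hand_in())"
```

```text
the job is handed in; nothing more can be done
None
```

The job is handed in at about 30 s: both rings sit on the post, flanged one first, each set down with about 5 N of contact force, and the valve lever is at about 45° (camera check 45–46°). I never went near the loose items on purpose, but did not check them individually before handing in; the hand-in gave no verdict.

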